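# Open the spin tester's guard lid

## Task

Open the spin tester so that its bearing can be changed: press the red release tab with a fingertip so that the sprung lid lifts by itself, then push the lid up and back until it is fully open, leaning against its stop. Pick nothing up, leave the speed knob as it is set, and leave the bearing and all the things on the tray where they are.

Things in the scene. Friction and masses are not known exactly. Their poses are not given: they have to be found in the camera images.
- tray: white enamel tray with a blue rim, fixed to the table, 440 x 660 mm, floor 4 mm thick, rim 18 mm high; origin under its centre. It holds everything below.
- tester: grey and black spin tester fixed on the tray; origin under its centre. Own axes: +x from its front (tab side, towards the robot) to its back (hinge side), +y to its left, z up. Black base x -112 to 93 mm, y -132 to 78 mm, 26 mm high; this base is the deck under the tab. The chamber walls (x -44 to 90, y -74 to 74) rise to 70 mm; the grey control pod at y -129 to -77, x -44 to 90, rises to 58 mm, with the speed knob on it (axis at x 10, y -103, 34 mm across, top at 74 mm).
- tab_press (a point): the spot to press: middle of the ridged part on the upper face of the red release tab. The tab is a rocker paddle 28 mm wide (y) and 54 mm long (x), 6 mm thick, top 52 mm above the tester's underside, standing out in front of the chamber at tester x -105 to -51 mm; this point is at tester x -90 mm, 41 mm in front of the rocker's pivot. The red hook over the lid's front edge, 35 mm behind this point, rises to 83 mm and is part of the tab.
- tab (a joint): angle of the release tab (rad): 0 at rest, up to 0.30 fully pressed (the spot then lies 12 mm lower). Sprung: it starts to move at about 2 N on the spot and takes about 4 N fully pressed; the hook lets the lid go at about 0.2 and the tab springs back when left.
- lid_hinge (a point): point on the lid's hinge axis, midway along it, at the back of the tester (tester x 92 mm, y 0, height 73 mm). The axis runs along the tester's y.
- lid_edge (a point): middle of the lid's free front edge, at mid thickness; it moves with the lid, 137 mm from the hinge axis. The lid is a flat clear pane in an orange frame, 137 x 144 mm, 6 mm thick, about 80 g.
- lid (a joint): opening angle of the lid (rad): 0 closed and latched, level. Once unlatched a spring lifts it with a damped hinge to about 0.8 in under a second, where it rests; from there it must be pushed up and back. It tips over its balance at about 1.6 and stops at 1.92, leaning back, where it stays.
- knob_mark (a point): outer end of the red mark on top of the knurled speed knob, 13 mm from the knob's axis; the knob is to stay as it is set
- yoyo: lime plastic yo-yo lying flat, 56 mm across, 40 mm high; origin: centre of its underside
- metal_yoyo: purple metal yo-yo lying flat, 56 mm across, 40 mm high; origin: centre of its underside
- pick: stainless bearing shield pick lying along its own x axis, about 112 mm long, 9 mm thick; origin on its underside
- tin: round tin of spare axles, 68 mm across, 24 mm high; origin: centre of its underside
- hex_driver: hex driver with a blue handle lying along its own x axis, about 105 mm long, 16 mm thick; origin on its underside
- oil: white oil bottle with a black cap, standing, 30 mm across, 70 mm high; origin: centre of its underside
- bearing: cobalt blue ceramic bearing, 22 mm across, 7 mm high, on the spindle under the lid; origin: centre of its underside

How it is judged:
On the way, in this order (a step that is already met when the one before it is completed fails the run):
1. a finger presses the release tab down (value of joint tab above 0.1 rad and contact force between the fingers and tab above 0.5 N).
2. the lid has sprung up by itself, not touched by the robot (value of joint lid between 0.5 and 1.2 rad and contact force between each of the arm, the fingers and lid below 0.05 N), for 0.1 s.
3. the lid is pushed fully open (value of joint lid above 1.8 rad), for 0.2 s.
At the end, for the whole second after the job is handed in: the lid stands open at more than 1.8 rad (stop at 1.92) and at rest, the release tab has sprung back (below 0.06 rad), the knob's mark is within 5 mm and the bearing within 6 mm of the start, and every other loose thing is within 15 mm of its start (value of joint lid above 1.8 rad and velocity of joint lid below 0.1 rad/s and value of joint tab below 0.06 rad and distance of knob_mark from where it was at the start of the episode below 0.005 m and distance of bearing from where it was at the start of the episode below 0.006 m and distance of each of yoyo, pick, tin, oil, hex_driver, metal_yoyo from where it was at the start of the episode below 0.015 m); the robot touches nothing.
It fails at once if a yo-yo, the pick, the tin, the hex driver or the oil bottle is lifted, carried or pushed more than 15 mm (distance of any of yoyo, metal_yoyo, pick, tin, hex_driver, oil from where it was at the start of the episode above 0.015 m).
It fails at once if the bearing on the spindle is lifted, carried or pushed more than 6 mm (distance of bearing from where it was at the start of the episode above 0.006 m).
It fails at once if the speed knob is turned (its mark moves more than 5 mm) (distance of knob_mark from where it was at the start of the episode above 0.005 m).
It also fails if it takes over 40 s, if anything falls off the work surface, if the arm or the gripper's body presses on something with over 40 N, if the wrist force passes 120 N, or if a joint passes its speed limit or range.

## Robot

A 6-joint arm with a two-finger parallel gripper is mounted at the origin on the work surface. World frame = base frame: x ahead of the robot, y to its left, z up, the work surface at z = 0. Lengths are in m, angles in rad, forces in N, time in s.
With the tool pointing down it reaches from about 0.4 to 0.825 m from the base axis. Payload 7 kg.
Tool frame: the origin (TCP) lies at the very end of the fingers, on their centre line; the grasp point (between the pads) lies 19 mm behind it; z points along the fingers, y is the line along which they close (so a half turn about z gives the same grasp; the last joint's range is limited). The gripper opens to 85 mm and grips with 20 to 120 N. Pads are 22 mm wide; open, the fingers measure 114 mm over their backs; the gripper's body (76 mm by 85 mm) begins 54 mm behind the grasp point. The pads swing forward as they close: fully open they stand 13 mm farther back than shut.
Start: joints at [1.433, 0.359, 0.012, 0, -1.224, -0.288], TCP at [0.279, 0.615, 0.206] pointing down, gripper open.
Joint ranges: [-3.07, 3.07], [-1.43, 2.12], [-1.02, 1.25], [-3.03, 1.67], [-3.05, -0], [-3.03, 3.03]. Speed limits (rad/s): [2.39, 2.39, 3.01, 3.14, 3.14, 3.14].

## Interface

Orientations are given as a unit quaternion [x, y, z, w].
In Python, from plant import sensors, grab_frame, env gives the robot as it stands.
- The arm moves only by the shell command python3 -m crank 'ROWS' [FORCE]. ROWS is JSON, a list that holds one entry, the list of rows, each a list of 7 numbers: the turn, a rotation vector about the tool's x, y, z in degrees, then the shift along the tool's x, y, z in m, then the opening, from 0 (shut) to 1 (fully open). In form: [[[ax, ay, az, tx, ty, tz, gripper], ...]]. A call has 1 to 8 rows; each row shifts and turns the commanded pose from where the row before left it, along the tool's axes as they then stand; what a row does not reach is not made up. A row lasts 1/12 s, in which the tool goes at most 41.7 mm and 7.16 degrees, less where a joint would pass 70% of its speed; a pose out of reach is approached as far as the arm can. A call with a gripper value outside its range is refused whole. The fingers move at their own pace and stop on an object; FORCE is the grip in N (left out, the last holds). Time passes only in rows, so rows that do not move let the fingers close. It gives the time, the measured TCP pose, the force, the opening and the grip force at its end, in the units of the state.
- sensors.sense(): the state, without advancing time (a new reading comes with each control period).
- grab_frame(name): name is "scene" or "top" or "wrist"; returns a dict with "color" (384x512x3 uint8, blue, green, red), "z_map" (384x512 float32, m along the optical axis (not along the pixel's ray), 0 where there is no reading), "intrinsics" (3x3 intrinsics, pixels), "world_from_camera" (4x4, takes a point from camera to world coordinates). Camera axes: x right, y down, z forward; pixel columns grow to the right and rows downward; lengths in m; the calibration is good to about 2 mm. A picture is of the moment at which its call begins.
- env.job_done(): hands the job in; it is judged then, once.
The state is a dict: "clock": time; "joint_pos": joint angles; "qvel": joint speeds; "tau": joint torques, N m; "ee_pos": TCP position; "eef_rot": TCP orientation; "force": force on the tool from outside, world axes, zero at the start; "torque": the same for the moment, N m; "opening": finger opening in m; "grasp_force": force on a finger pad.
Only numpy, scipy, OpenCV 4.12 (cv2) and the standard library are available. Lean on these libraries where they do the work, as an engineer would, in place of code of your own. Each camera call takes 0.05 s, during which the arm holds its last target. There are 200 camera calls.

## Working session

There is one attempt and no reset: what is moved stays moved. The work goes in short steps, Python scripts to look and compute and a shell command to move; the robot and the scene stay as the last step left them, time stands still between calls to the robot, and variables do not carry over. Pictures are saved under pics/ and viewed, at most 10 in all, crops included, and the job is handed in when it is done.

```bash
mkdir -p pics; python3 - <<'E'
from plant import sensors, grab_frame
import cv2, numpy as np
print({k:np.round(v,3).tolist() for k,v in sensors.sense().items()})
for n in("top","scene"):
    f=grab_frame(n); cv2.imwrite(f"pics/{n}0.png",f["color"]); np.savez(f"{n}0.npz",**f)
    print(n,np.round(f["intrinsics"],1).tolist(),np.round(f["world_from_camera"],3).tolist())
E
```

```text
{'clock': 0.0, 'joint_pos': [1.433, 0.359, 0.011, -0.0, -1.224, -0.288], 'qvel': [-0.0, 0.001, 0.001, 0.0, 0.001, 0.0], 'tau': [-0.001, -58.333, 29.341, 6.937, -0.006, 0.0], 'ee_pos': [0.279, 0.614, 0.205], 'eef_rot': [0.977, -0.211, -0.0, 0.001], 'force': [-0.202, -0.205, 0.878], 'torque': [-0.001, -0.05, 0.005], 'grasp_force': 0.0, 'opening': 0.085}
top [[457.6, 0.0, 248.5], [0.0, 457.6, 192.6], [0.0, 0.0, 1.0]] [[0.015, -0.983, 0.181, 0.344], [-1.0, -0.014, 0.007, 0.047], [-0.004, -0.181, -0.984, 1.173], [0.0, 0.0, 0.0, 1.0]]
scene [[448.4, 0.0, 258.2], [0.0, 448.4, 193.2], [0.0, 0.0, 1.0]] [[0.457, 0.681, -0.572, 1.196], [0.889, -0.346, 0.299, -0.296], [0.006, -0.645, -0.764, 0.959], [0.0, 0.0, 0.0, 1.0]]
```

View pics/top0.png

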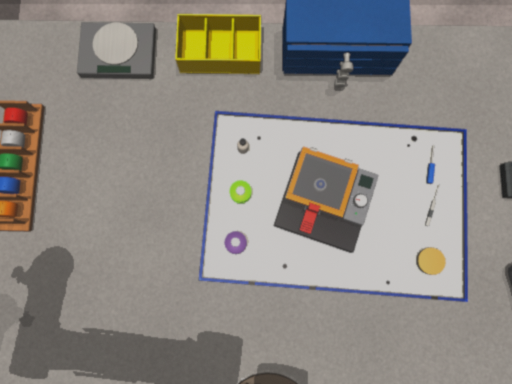

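View pics/scene0.png

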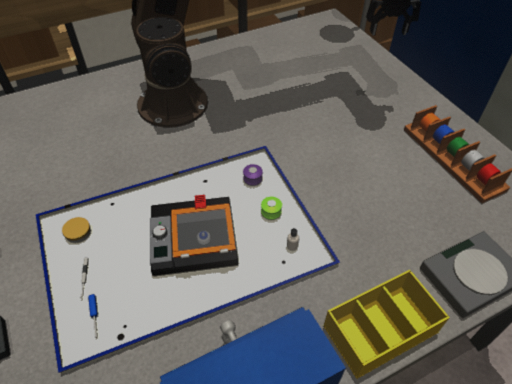

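The top view shows the tester near (325,198) px. Its orange lid is around (323,182), the red tab is at (310,218), and the knob is at (361,200). The tester is turned slightly, with its front facing the robot. The yo-yos are at (240,192) and (235,243), well clear of the tab.

```bash
cat > h.py <<'E'
import numpy as np, cv2
def mask(f,lo,hi):
    return cv2.inRange(cv2.cvtColor(f["color"],cv2.COLOR_BGR2HSV),lo,hi)
def ray(f,uv,z):
    uv=np.atleast_2d(uv).astype(float); K=f["intrinsics"];T=f["world_from_camera"]
    d=np.c_[(uv-[K[0,2],K[1,2]])/K[0,0],np.ones(len(uv))]@T[:3,:3].T
    return T[:3,3]+d*((z-T[2,3])/d[:,2])[:,None]
def pts(f,m):
    v,u=np.nonzero((m>0)&(f["z_map"]>0)); z=f["z_map"][v,u]; K=f["intrinsics"];T=f["world_from_camera"]
    return np.c_[(u-K[0,2])/K[0,0]*z,(v-K[1,2])/K[1,1]*z,z]@T[:3,:3].T+T[:3,3]
E
python3 - <<'E'
from h import *
for n,(u0,v0,u1,v1) in {"top":(265,140,385,255),"scene":(140,185,245,280)}.items():
    f=dict(np.load(n+"0.npz")); roi=np.zeros((384,512),np.uint8); roi[v0:v1,u0:u1]=255
    o=mask(f,(8,150,80),(22,255,255))&roi
    r=(mask(f,(0,150,60),(6,255,255))|mask(f,(172,150,60),(180,255,255)))&roi
    p=pts(f,o); print(n,"lid z",np.percentile(p[:,2],[10,50,90]).round(4))
    v,u=np.nonzero(o); w=ray(f,np.c_[u,v],0.080)[:,:2]
    rect=cv2.minAreaRect(w.astype(np.float32)*1000); print("lid rect",rect, cv2.boxPoints(rect).round(0).tolist())
    v,u=np.nonzero(r); p=pts(f,r); print("red n",len(u),"px",u.min(),u.max(),v.min(),v.max(),"z",np.percentile(p[:,2],[5,25,50,75,95]).round(3))
    lo=p[p[:,2]<0.065]; print("paddle rect",cv2.minAreaRect((lo[:,:2]*1000).astype(np.float32)), lo.mean(0).round(4))
E
```

```text
top lid z [0.0787 0.0814 0.0843]
lid rect ((575.5938720703125, -123.7477035522461), (143.2322235107422, 134.5758514404297), 71.60910034179688) [[489.0, -170.0], [617.0, -213.0], [662.0, -77.0], [534.0, -35.0]]
red n 311 px 300 318 203 232 z [0.054 0.056 0.058 0.062 0.088]
paddle rect ((480.61383056640625, -91.25714874267578), (27.046844482421875, 52.345130920410156), 71.46027374267578) [ 0.4811 -0.0915  0.0571]
scene lid z [0.0772 0.0802 0.0823]
lid rect ((575.3836669921875, -123.76719665527344), (145.4989013671875, 141.39279174804688), 71.52877044677734) [[485.0, -170.0], [619.0, -215.0], [665.0, -77.0], [531.0, -32.0]]
red n 137 px 194 206 195 208 z [0.053 0.055 0.057 0.086 0.088]
paddle rect ((472.423828125, -88.95867919921875), (28.006608963012695, 38.61232376098633), 79.13057708740234) [ 0.4689 -0.0876  0.0548]
```

```bash
python3 -m crank '[[[0,0,-6,0,0,0,0],[0,0,0,0.02,0.03,0,0],[0,0,0,0.02,0.03,0,0],[0,0,0,0.02,0.03,0,0],[0,0,0,0.02,0.03,0,0],[0,0,0,0.02,0.03,0,0],[0,0,0,0.02,0.03,0,0],[0,0,0,0.02,0.03,0,0]]]' && python3 -m crank '[[[0,0,0,0.02,0.03,0,0],[0,0,0,0.02,0.03,0,0],[0,0,0,0.02,0.03,0,0],[0,0,0,0.02,0.03,0,0],[0,0,0,0.02,0.03,0,0],[0,0,0,0.02,0.03,0,0],[0,0,0,0.02,0.03,0,0],[0,0,0,0.02,0.03,0,0]]]' && python3 -m crank '[[[0,0,0,0.02,0.03,0,0],[0,0,0,0.02,0.03,0,0],[0,0,0,0.01,0.03,0,0],[0,6,0,0,0,0,0],[0,6,0,0,0,0,0],[0,6,0,0,0,0,0],[0,0,0,0,0,0,0],[0,0,0,0,0,0,0]]]'
cat > where.py <<'E'
# tool pose in tester frame (mm), forward/left/up from tester origin on tray floor
from plant import sensors
import numpy as np
from scipy.spatial.transform import Rotation as R
s=sensors.sense(); r=R.from_quat(s["eef_rot"]).as_matrix()
a=np.deg2rad(-18.4); E=np.array([[np.cos(a),np.sin(a),0],[-np.sin(a),np.cos(a),0],[0,0,1]])
print("t",round(s["clock"],2),"TCP tester mm",(E@(np.array(s["ee_pos"])-[.5532,-.1163,.004])*1000).round(1),"F tester",(E@s["force"]).round(2))
print("tool axes in tester (cols)",(E@r).round(3).tolist())
to=lambda p:(E@r).T@(np.array(p)-E@(np.array(s["ee_pos"])-[.5532,-.1163,.004])*1000)
print("to above-press(-90,0,62) in tool mm",to([-90,0,62]).round(1))
E
python3 where.py
```

```text
clock: 0.77
ee_pos: [0.3454, 0.3693, 0.2061]
eef_rot: [0.987, -0.16, -0.0, 0.0]
force: [1.2, 0.4, 0.8]
opening: -0.0002
grasp_force: 0.0
clock: 1.43
ee_pos: [0.4213, 0.0912, 0.2065]
eef_rot: [0.987, -0.16, 0.0, -0.0]
force: [0.3, -0.5, -0.3]
opening: 0.0
grasp_force: 0.0
clock: 2.1
ee_pos: [0.4377, -0.0097, 0.2047]
eef_rot: [0.975, -0.157, 0.153, 0.026]
force: [0.9, 0.7, 0.9]
opening: 0.0001
grasp_force: 0.0
t 2.1 TCP tester mm [-143.3   64.7  200.7] F tester [0.63 0.92 0.93]
tool axes in tester (cols) [[0.952, 0.002, 0.306], [0.003, -1.0, -0.002], [0.306, 0.002, -0.952]]
to above-press(-90,0,62) in tool mm [  8.   64.5 148.5]
```

```bash
python3 -m crank '[[[0,0,0,0.004,0.032,0,0],[0,0,0,0.004,0.032,0.02,0],[0,0,0,0,0,0.03,0],[0,0,0,0,0,0.03,0],[0,0,0,0,0,0.03,0],[0,0,0,0,0,0.02,0],[0,0,0,0,0,0.012,0],[0,0,0,0,0,0,0]]]' && python3 where.py; python3 - <<'E'
from plant import grab_frame
import cv2
a=grab_frame("top")["color"][120:270,250:400]; b=grab_frame("scene")["color"][150:300,120:270]
cv2.imwrite("pics/p1.png",cv2.resize(cv2.hconcat([a,b]),(800,400)))
E
```

```text
clock: 2.77
ee_pos: [0.474, -0.0869, 0.0779]
eef_rot: [0.976, -0.159, 0.147, 0.024]
force: [-0.4, 1.5, 0.4]
opening: -0.0002
grasp_force: 0.0
t 2.77 TCP tester mm [-84.4   2.9  73.9] F tester [-0.9   1.31  0.43]
tool axes in tester (cols) [[0.956, -0.001, 0.294], [-0.001, -1.0, -0.0], [0.294, -0.0, -0.956]]
to above-press(-90,0,62) in tool mm [-8.8  2.9  9.7]
```

View pics/p1.png

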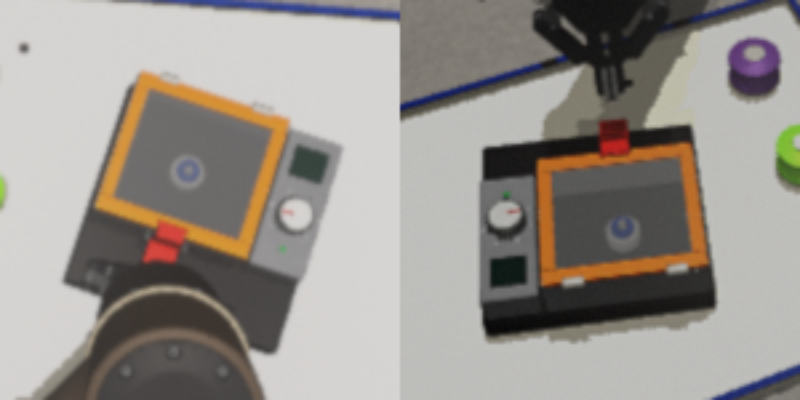

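The closed fingers are just in front of and above the red paddle, lined up sideways. The arm is clear of the lid. Next I press.

```bash
python3 -m crank '[[[0,0,0,-0.009,0.003,0.01,0],[0,0,0,0,0,0,0],[0,0,0,-0.001,0,0.004,0],[0,0,0,-0.001,0,0.004,0],[0,0,0,-0.001,0,0.004,0],[0,0,0,0,0,0,0]]]' && python3 where.py
```

```text
clock: 3.37
ee_pos: [0.4731, -0.0892, 0.0639]
eef_rot: [0.977, -0.158, 0.139, 0.019]
force: [0.4, -0.2, -0.8]
opening: 0.0002
grasp_force: 0.0
t 3.37 TCP tester mm [-84.6   0.4  59.9] F tester [ 0.44 -0.05 -0.84]
tool axes in tester (cols) [[0.96, 0.002, 0.279], [0.0, -1.0, 0.007], [0.279, -0.006, -0.96]]
to above-press(-90,0,62) in tool mm [-4.6  0.4 -3.6]
```

```bash
python3 -c "
from plant import sensors;print(sensors.sense()['joint_pos'])"; python3 -m crank '[[[0,-5,0,0,0,0,0],[0,-3,0,0,0,0,0],[0,0,0,0,0,0,0],[0,0,0,0,0,0,0]]]' && python3 where.py;  python3 -c "
from plant import sensors;print(sensors.sense()['joint_pos'])"
```

```text
[ 0.31365996  0.02932434 -1.01601463  0.51264029 -0.33219601  0.46710929]
clock: 3.7
ee_pos: [0.4762, -0.0945, 0.0656]
eef_rot: [0.983, -0.161, 0.089, 0.015]
force: [-0.0, -0.1, 0.3]
opening: -0.0
grasp_force: 0.0
t 3.7 TCP tester mm [-79.9  -3.6  61.6] F tester [ 0.02 -0.07  0.34]
tool axes in tester (cols) [[0.984, -0.004, 0.18], [-0.004, -1.0, -0.002], [0.18, 0.001, -0.984]]
to above-press(-90,0,62) in tool mm [-9.9 -3.6 -2.2]
[ 0.29629303  0.08832723 -0.81989371  0.21137344 -0.52548793  0.77351807]
```

```bash
python3 -m crank '[[[0,0,0,-0.01,-0.003,-0.002,0],[0,0,0,0,0,0,0],[0,0,0,0,0,0,0]]]' && python3 where.py;  python3 -c "
from plant import sensors;print(sensors.sense()['joint_pos'])"
```

```text
clock: 3.95
ee_pos: [0.465, -0.089, 0.0652]
eef_rot: [0.983, -0.16, 0.088, 0.016]
force: [-0.2, 0.7, -1.2]
opening: 0.0002
grasp_force: 0.0
t 3.95 TCP tester mm [-92.3  -1.9  61.2] F tester [-0.44  0.59 -1.23]
tool axes in tester (cols) [[0.984, -0.002, 0.178], [-0.002, -1.0, -0.003], [0.178, 0.002, -0.984]]
to above-press(-90,0,62) in tool mm [ 2.4 -1.9 -0.4]
[ 0.31938986  0.06904022 -0.84550631  0.21871602 -0.52411086  0.74594615]
```

```bash
python3 -m crank '[[[0,0,0,-0.001,0,0.004,0],[0,0,0,-0.001,0,0.004,0],[0,0,0,-0.001,0,0.004,0],[0,0,0,0,0,0.003,0],[0,0,0,0,0,0.002,0],[0,0,0,0,0,0.001,0],[0,0,0,0,0,0,0]]]' && python3 where.py; python3 - <<'E'
from plant import grab_frame
import cv2
b=grab_frame("scene")["color"][130:300,120:290]
cv2.imwrite("pics/p2.png",cv2.resize(b,(500,500)))
E
```

```text
clock: 4.53
ee_pos: [0.4662, -0.0888, 0.0468]
eef_rot: [0.983, -0.161, 0.088, 0.015]
force: [0.6, 0.3, -0.5]
opening: 0.0001
grasp_force: 0.0
t 4.53 TCP tester mm [-91.2  -1.4  42.8] F tester [ 0.43  0.48 -0.48]
tool axes in tester (cols) [[0.984, -0.003, 0.177], [-0.003, -1.0, -0.002], [0.177, 0.002, -0.984]]
to above-press(-90,0,62) in tool mm [  4.6  -1.3 -18.6]
```

View pics/p2.png

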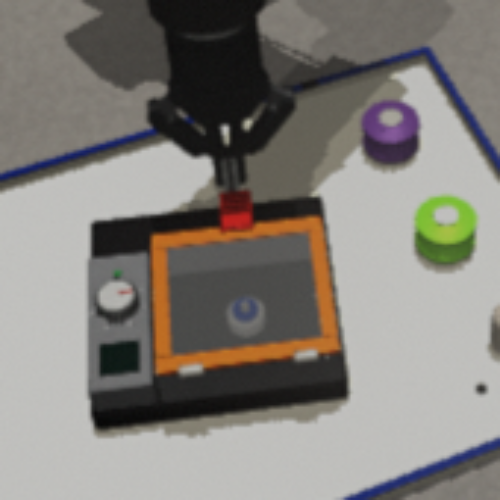

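```bash
python3 where.py; python3 - <<'E'
from plant import grab_frame
from h import *
f=grab_frame("wrist"); b=grab_frame("scene")
cv2.imwrite("pics/p3.png",cv2.hconcat([cv2.resize(f["color"],(400,300)),cv2.resize(b["color"][150:225,150:250],(400,300),interpolation=cv2.INTER_NEAREST)]))
E=np.array([[np.cos(-.321),np.sin(-.321),0],[-np.sin(-.321),np.cos(-.321),0],[0,0,1]])
for g in(f,b):
    r=mask(g,(0,150,50),(6,255,255))|mask(g,(172,150,50),(180,255,255))
    p=(pts(g,r)-[.5532,-.1163,.004])@E.T*1000; p=p[(abs(p[:,0]+75)<50)&(abs(p[:,1])<30)]
    for x in range(-110,-30,8):
        q=p[(p[:,0]>=x)&(p[:,0]<x+8)]
        if len(q): print(x,len(q),np.median(q,0).round(1),np.percentile(q[:,1],[2,98]).round(0))
    print()
E
```

```text
t 4.58 TCP tester mm [-91.2  -1.3  43. ] F tester [-0.73  0.58  0.28]
tool axes in tester (cols) [[0.984, -0.003, 0.177], [-0.003, -1.0, -0.002], [0.177, 0.002, -0.984]]
to above-press(-90,0,62) in tool mm [  4.5  -1.3 -18.4]
-102 45 [-94.7   7.1  52.1] [-15.  13.]
-94 400 [-88.8  -0.5  52.5] [-15.  13.]
-86 577 [-81.8  -1.2  52.5] [-15.  12.]
-78 550 [-74.2  -1.2  52.3] [-15.  12.]
-70 581 [-66.2  -1.2  52.3] [-14.  12.]
-62 587 [-58.2  -1.2  52.3] [-15.  12.]
-54 750 [-50.   -1.4  82.4] [-13.  11.]
-46 808 [-41.6  -0.9  82.8] [-13.  12.]
-38 166 [-37.1  -0.9  81.7] [-14.  12.]

-110 1 [-104.3   -0.2   50.6] [-0. -0.]
-102 30 [-98.2  -0.5  51.7] [-16.  13.]
-94 24 [-89.2   0.1  52. ] [-16.  13.]
-86 29 [-82.    0.8  52.1] [-12.  14.]
-78 5 [-74.3  11.   51.7] [-11.  13.]
-62 1 [-54.   -6.   79.7] [-6. -6.]
-54 15 [-48.9   1.4  82.2] [-8. 13.]
-46 30 [-41.9   1.   81.7] [-10.  11.]
-38 3 [-37.8  10.5  82.7] [-11.  13.]
```

View pics/p3.png

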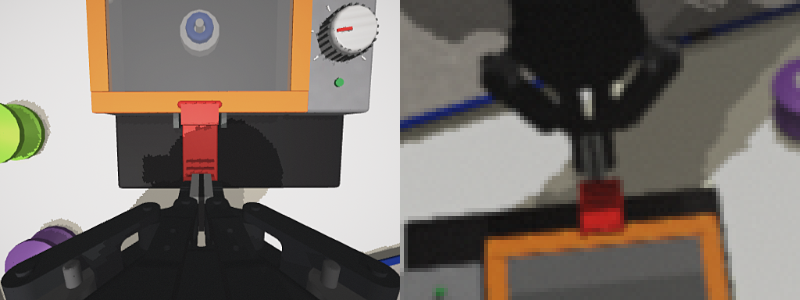

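```bash
python3 - <<'E'
from plant import grab_frame
from h import *
E=np.array([[np.cos(-.321),np.sin(-.321),0],[-np.sin(-.321),np.cos(-.321),0],[0,0,1]])
f=grab_frame("wrist"); print("cam",E@(f["world_from_camera"][:3,3]-[.5532,-.1163,.004])*1000)
K=f["intrinsics"];T=f["world_from_camera"]
for u in (248,252,257,262):
  for v in range(218,262,6):
    z=f["z_map"][v,u]; p=E@(T[:3,:3]@(np.array([(u-K[0,2])/K[0,0],(v-K[1,2])/K[1,1],1])*z)+T[:3,3]-[.5532,-.1163,.004])*1000
    print(u,v,p.round(0),f["color"][v,u])
b=grab_frame("scene"); print("scene")
K=b["intrinsics"];T=b["world_from_camera"]
for u in (197,200):
  for v in range(178,200,2):
    z=b["z_map"][v,u]; p=E@(T[:3,:3]@(np.array([(u-K[0,2])/K[0,0],(v-K[1,2])/K[1,1],1])*z)+T[:3,3]-[.5532,-.1163,.004])*1000
    print(u,v,p.round(0),b["color"][v,u])
E
```

```text
cam [-54.51332971  -1.7723175  220.19959274]
248 218 [-87.   4.  53.] [ 47  52 169]
248 224 [-86.   3.  76.] [88 88 88]
248 230 [-87.   3.  84.] [87 88 90]
248 236 [-89.   3.  91.] [87 88 89]
248 242 [-90.   3.  96.] [87 88 89]
248 248 [-91.   2. 103.] [86 88 89]
248 254 [-91.   2. 111.] [23 22 22]
248 260 [-92.   2. 115.] [31 30 31]
252 218 [-88.   1.  52.] [ 53  56 184]
252 224 [-86.   1.  76.] [88 89 88]
252 230 [-87.   1.  84.] [88 89 89]
252 236 [-88.   1.  92.] [87 89 90]
252 242 [-90.   1.  98.] [88 90 90]
252 248 [-91.   1. 103.] [89 90 91]
252 254 [-93.   1. 106.] [144 147 147]
252 260 [-92.   0. 116.] [39 40 39]
257 218 [-87.  -2.  53.] [ 47  50 166]
257 224 [-86.  -2.  77.] [28 28 27]
257 230 [-87.  -2.  85.] [26 26 27]
257 236 [-89.  -2.  90.] [27 25 27]
257 242 [-90.  -2.  98.] [24 26 25]
257 248 [-91.  -2. 103.] [27 28 29]
257 254 [-92.  -2. 106.] [42 42 42]
257 260 [-95.  -2. 106.] [34 35 35]
262 218 [-87.  -5.  52.] [ 51  54 179]
262 224 [-86.  -4.  76.] [89 90 89]
262 230 [-87.  -4.  84.] [91 92 93]
262 236 [-88.  -4.  92.] [90 91 92]
262 242 [-90.  -4.  98.] [92 94 
[... 227 characters left out ...]
.] [21 22 23]
197 184 [-92.  -1. 109.] [39 42 43]
197 186 [-90.  -1. 103.] [36 37 38]
197 188 [-93.  -2.  92.] [51 54 54]
197 190 [-90.  -3.  87.] [52 54 55]
197 192 [-88.  -3.  83.] [55 57 57]
197 194 [-86.  -4.  77.] [52 55 62]
197 196 [-100.   -6.   53.] [16 18 62]
197 198 [-92.  -6.  54.] [17 19 74]
200 178 [-96.   9. 125.] [22 23 22]
200 180 [-96.   8. 117.] [19 20 21]
200 182 [-91.   7. 116.] [20 21 22]
200 184 [-93.   7. 105.] [40 41 44]
200 186 [-92.   6.  99.] [51 54 53]
200 188 [-89.   5.  95.] [52 54 54]
200 190 [-87.   5.  90.] [54 57 58]
200 192 [-86.   4.  83.] [59 61 61]
200 194 [-89.   3.  72.] [53 56 68]
200 196 [-97.   2.  55.] [18 20 64]
200 198 [-94.   2.  50.] [18 20 64]
```

Both cameras agree that the real fingertip sits about 30 mm higher than the reported TCP. It is at tester z ≈ 74 mm, and the tab is still at rest. I'll descend in steps and watch the force.

```bash
python3 -m crank '[[[0,0,0,-0.001,0,0.005,0],[0,0,0,-0.001,0,0.005,0],[0,0,0,-0.001,0,0.005,0],[0,0,0,0,0,0.003,0],[0,0,0,0,0,0,0],[0,0,0,0,0,0,0]]]' && python3 where.py; python3 - <<'E'
from plant import grab_frame
from h import *
E=np.array([[np.cos(-.321),np.sin(-.321),0],[-np.sin(-.321),np.cos(-.321),0],[0,0,1]])
b=grab_frame("scene")
K=b["intrinsics"];T=b["world_from_camera"]
for u in (197,200):
  for v in range(186,206,2):
    z=b["z_map"][v,u]; p=E@(T[:3,:3]@(np.array([(u-K[0,2])/K[0,0],(v-K[1,2])/K[1,1],1])*z)+T[:3,3]-[.5532,-.1163,.004])*1000
    print(u,v,p.round(0),b["color"][v,u])
E
```

```text
clock: 5.28
ee_pos: [0.4661, -0.0889, 0.0286]
eef_rot: [0.983, -0.161, 0.087, 0.015]
force: [-0.9, 1.3, 1.3]
opening: -0.0002
grasp_force: 0.8
t 5.28 TCP tester mm [-91.3  -1.5  24.6] F tester [-1.23  0.93  1.31]
tool axes in tester (cols) [[0.984, -0.003, 0.177], [-0.002, -1.0, -0.003], [0.177, 0.002, -0.984]]
to above-press(-90,0,62) in tool mm [  7.9  -1.4 -36.6]
197 186 [-97.  -2.  95.] [18 20 21]
197 188 [-92.  -2.  93.] [34 36 37]
197 190 [-91.  -3.  86.] [51 54 54]
197 192 [-92.  -4.  78.] [53 56 57]
197 194 [-89.  -4.  74.] [56 60 59]
197 196 [-91.  -5.  63.] [61 64 63]
197 198 [-88.  -6.  58.] [50 53 65]
197 200 [-88.  -7.  51.] [24 25 81]
197 202 [-82.  -7.  49.] [ 23  26 148]
197 204 [-49.  -6.  82.] [ 28  33 189]
200 186 [-93.   6.  98.] [20 21 22]
200 188 [-94.   5.  89.] [36 39 39]
200 190 [-94.   5.  82.] [54 56 57]
200 192 [-91.   4.  78.] [56 59 59]
200 194 [-90.   3.  71.] [61 65 65]
200 196 [-88.   3.  66.] [53 55 55]
200 198 [-87.   2.  58.] [47 50 50]
200 200 [-88.   1.  49.] [20 21 78]
200 202 [-56.   2.  80.] [ 27  29 151]
200 204 [-45.   1.  86.] [ 30  34 188]
```

Just touching, as predicted. I'll press about 11 mm more.

```bash
python3 -m crank '[[[0,0,0,-0.001,0,0.004,0],[0,0,0,-0.001,0,0.004,0],[0,0,0,0,0,0.003,0],[0,0,0,0,0,0.001,0],[0,0,0,0,0,0,0],[0,0,0,0,0,0,0]]]' && python3 where.py; python3 - <<'E'
from plant import grab_frame
import cv2
b=grab_frame("scene")["color"][110:300,120:310]
cv2.imwrite("pics/p4.png",cv2.resize(b,(500,500)))
E
```

```text
clock: 5.83
ee_pos: [0.4674, -0.0887, 0.0175]
eef_rot: [0.983, -0.16, 0.089, 0.015]
force: [-5.0, 2.7, 15.4]
opening: 0.0001
grasp_force: 8.4
t 5.83 TCP tester mm [-90.1  -0.9  13.5] F tester [-5.57  0.99 15.39]
tool axes in tester (cols) [[0.984, -0.002, 0.179], [-0.002, -1.0, -0.001], [0.179, 0.001, -0.984]]
to above-press(-90,0,62) in tool mm [  8.8  -0.8 -47.7]
```

View pics/p4.png

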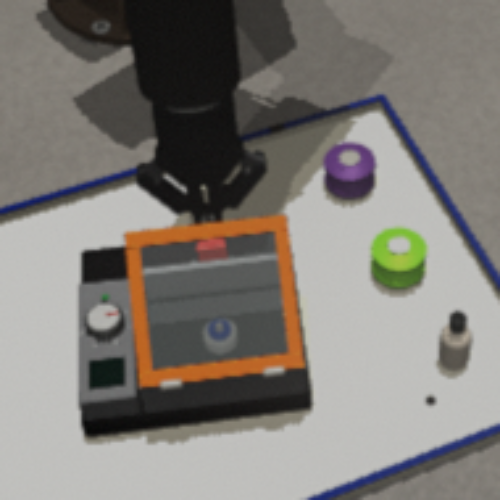

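The lid has sprung up clear of the gripper, with its front edge at about (207,225) in the crop. I'll back off upward and measure the lid angle.

```bash
python3 -m crank '[[[0,0,0,0,0,-0.004,0],[0,0,0,-0.001,0,-0.01,0],[0,0,0,0,0,-0.02,0],[0,0,0,0,0,-0.02,0],[0,0,0,0,0,-0.025,0],[0,0,0,0,0,-0.03,0],[0,0,0,0,0,0,0],[0,0,0,0,0,0,0]]]' && python3 where.py; cat > lid.py <<'E'
from plant import grab_frame
from h import *
E=np.array([[np.cos(-.321),np.sin(-.321),0],[-np.sin(-.321),np.cos(-.321),0],[0,0,1]])
for n in("scene","top"):
    f=grab_frame(n); m=mask(f,(8,150,60),(22,255,255)); p=(pts(f,m)-[.5532,-.1163,.004])@E.T*1000
    p=p[(p[:,0]>-60)&(p[:,0]<180)&(abs(p[:,1])<78)&(p[:,2]>60)]
    if len(p)<10: continue
    q=p[p[:,2]>p[:,2].max()-12]; th=np.arctan2(p[:,2]-73,92-p[:,0])[np.hypot(p[:,0]-92,p[:,2]-73)>70]
    print(n,len(p),"lid angle",np.median(th).round(2),"top edge",np.median(q,0).round(0))
    r=mask(f,(0,150,50),(6,255,255))|mask(f,(172,150,50),(180,255,255))
    p=(pts(f,r)-[.5532,-.1163,.004])@E.T*1000; p=p[(abs(p[:,0]+95)<12)&(abs(p[:,1])<20)]
    if len(p): print("  tab z at x",np.median(p,0).round(1))
E
python3 lid.py
```

```text
clock: 6.55
ee_pos: [0.4483, -0.0818, 0.1252]
eef_rot: [0.983, -0.161, 0.09, 0.014]
force: [-0.7, 0.2, -0.2]
opening: -0.0
grasp_force: 0.0
t 6.55 TCP tester mm [-110.4   -0.4  121.2] F tester [-0.69 -0.07 -0.16]
tool axes in tester (cols) [[0.984, -0.003, 0.181], [-0.003, -1.0, 0.0], [0.181, -0.001, -0.984]]
to above-press(-90,0,62) in tool mm [ 9.4 -0.4 61.9]
scene 1202 lid angle 0.82 top edge [  3.  -1. 168.]
top 636 lid angle 0.83 top edge [  1.  -0. 171.]
```

```bash
python3 -m crank '[[[0,0,0,0.025,0,0.005,0],[0,0,0,0.025,0,0.005,0],[0,0,0,0.025,0,0.005,0],[0,0,0,0.02,0,0.003,0],[0,0,0,0.015,0,0.002,0],[0,0,0,0,0,0,0]]]' && python3 -m crank '[[[0,0,0,0.008,0,-0.003,0],[0,0,0,0.008,0,-0.003,0],[0,0,0,0.008,0,-0.003,0],[0,0,0,0.008,0,-0.003,0],[0,0,0,0.008,0,-0.003,0],[0,0,0,0.008,0,-0.003,0],[0,0,0,0,0,0,0]]]' && python3 where.py && python3 lid.py
```

```text
clock: 7.15
ee_pos: [0.5549, -0.1188, 0.1214]
eef_rot: [0.983, -0.161, 0.086, 0.016]
force: [0.7, -0.6, -0.2]
opening: 0.0001
grasp_force: 0.1
clock: 7.73
ee_pos: [0.5973, -0.132, 0.1515]
eef_rot: [0.983, -0.16, 0.089, 0.015]
force: [0.2, 0.3, 0.6]
opening: 0.0001
grasp_force: 0.0
t 7.73 TCP tester mm [ 46.8  -1.  147.5] F tester [0.11 0.31 0.64]
tool axes in tester (cols) [[0.984, -0.003, 0.18], [-0.002, -1.0, -0.001], [0.18, 0.001, -0.984]]
to above-press(-90,0,62) in tool mm [-149.9   -0.7   59.5]
scene 1131 lid angle 1.28 top edge [ 53.  -1. 201.]
  tab z at x [-87.6  11.8  52.6]
```

```bash
python3 -m crank '[[[0,0,0,0.009,0,0,0],[0,0,0,0.009,0,0,0],[0,0,0,0.009,0,0.001,0],[0,0,0,0.009,0,0.001,0],[0,0,0,0.009,0,0.001,0],[0,0,0,0.009,0,0.001,0],[0,0,0,0.006,0,0.001,0],[0,0,0,0,0,0,0]]]' && python3 where.py && python3 lid.py
```

```text
clock: 8.5
ee_pos: [0.6532, -0.1513, 0.1553]
eef_rot: [0.983, -0.161, 0.088, 0.015]
force: [-0.2, 0.2, 0.1]
opening: -0.0002
grasp_force: 0.0
t 8.5 TCP tester mm [106.   -1.7 151.3] F tester [-0.21  0.15  0.07]
tool axes in tester (cols) [[0.984, -0.003, 0.178], [-0.003, -1.0, -0.002], [0.178, 0.002, -0.984]]
to above-press(-90,0,62) in tool mm [-208.7   -1.2   53.1]
scene 699 lid angle 1.81 top edge [123.  -1. 206.]
top 139 lid angle 1.77 top edge [-46.  56. 529.]
  tab z at x [-93.1   0.4  52.8]
```

Past the balance point and tab back up. Next I retreat straight back and check the lid.

```bash
python3 -m crank '[[[0,0,0,-0.01,0,-0.002,0],[0,0,0,-0.025,0,-0.006,0],[0,0,0,-0.03,0,-0.008,0],[0,0,0,-0.03,0,-0.008,0],[0,0,0,-0.03,0,-0.008,0],[0,0,0,-0.03,0,-0.008,0],[0,0,0,-0.03,0,-0.008,0],[0,0,0,0,0,0,0]]]' && python3 -m crank '[[[0,0,0,0,0,0,0],[0,0,0,0,0,0,0],[0,0,0,0,0,0,0],[0,0,0,0,0,0,0],[0,0,0,0,0,0,0],[0,0,0,0,0,0,0]]]' && python3 where.py && python3 lid.py; python3 - <<'E'
from plant import grab_frame
import cv2
cv2.imwrite("pics/p5.png",cv2.hconcat([cv2.resize(grab_frame(n)["color"],(400,300)) for n in("scene","top")]))
E
```

```text
clock: 9.27
ee_pos: [0.4659, -0.09, 0.1704]
eef_rot: [0.983, -0.161, 0.088, 0.014]
force: [-0.5, -0.4, -1.4]
opening: -0.0001
grasp_force: 0.0
clock: 9.77
ee_pos: [0.4715, -0.0904, 0.1696]
eef_rot: [0.983, -0.161, 0.087, 0.015]
force: [0.3, 0.4, 0.1]
opening: 0.0002
grasp_force: 0.0
t 9.77 TCP tester mm [-85.7  -1.2 165.6] F tester [0.2  0.49 0.08]
tool axes in tester (cols) [[0.984, -0.004, 0.177], [-0.003, -1.0, -0.003], [0.177, 0.002, -0.984]]
to above-press(-90,0,62) in tool mm [-22.5  -1.4 101.2]
scene 508 lid angle 1.94 top edge [140.  -1. 201.]
  tab z at x [-92.    1.1  51.1]
top 683 lid angle 1.91 top edge [137.   1. 201.]
```

View pics/p5.png

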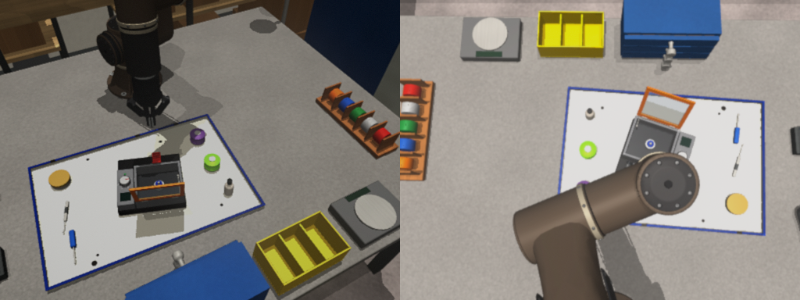

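The lid leans on its stop (about 1.92 rad, top edge near (158,188) in the left half), the tab is back up, and nothing else has moved. The robot is clear.

```bash
python3 -c "
from plant import env; print(env.job_done())"
```

```text
the job is handed in; nothing more can be done
None
```

The job is handed in with the spin tester open: the tab press released the lid, it sprang up untouched to about 0.82 rad, and I pushed it back to its stop at about 1.92 rad; in the last images the tab was back up and the knob, bearing and tray items looked unmoved (no verdict was returned).

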